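# Let a lemon out of the lever hopper

### The job

Let the lemon out of its hopper: with the fingertips press the yellow-padded lever all the way down and hold it there until the lemon has rolled out into the tray, then let the lever up slowly so that the lid eases shut without slamming. Touch neither fruit nor lids, leave the lime hopper shut, do not disturb the other things on the table, and finish with the hand clear.

Things in the scene. Friction and masses are not known exactly. Their poses are not given: they have to be found in the camera images.
- lemon_hopper: The lemon hopper, fixed to the table: aluminium box with a clear lid. Origin on the table under the box; x to its back, y to the side with the lever, z up. The box spans x -70 to +90, y -50 to +50, 150 mm high; inside, a chute floor 90 mm wide slopes down to the front (-x). The grey bracket of the lever spans x -50 to +70, y +50 to +110, 130 mm high.
- lemon_tray (a point): Centre of the floor of the white open catch tray in front of the lemon hopper, 117 mm in front of the hopper's origin, 5 mm up. Inside 75 (x) by 90 (y) mm, walls 5 mm thick, rim 55 mm above the table. Axes as the hopper.
- lemon_lid: Clear lid of the lemon hopper with a yellow front edge. Origin on its hinge, at the hopper's back, 153 mm up; it runs 153 mm to the front, 100 mm wide, and a 78 mm skirt hanging from its front edge holds the fruit back. Level when shut; tilts up 0.6 rad (front edge 240 mm above the table) with the lever fully down, staying behind the tray. Slams in about 0.3 s if the lever is let go.
- lemon_pad (a point): Centre of the top face of the yellow pad (44 x 40 mm, 12 mm thick) at the end of the lemon hopper's lever; moves with the lever. Lever pivot: 20 mm in front of the hopper's origin, 80 mm to its +y side, 85 mm up; pad 130 mm in front of the pivot: 127 mm above the table when up, about 63 mm when fully down (shifts less than 6 mm sideways).
- lemon_lever (a joint): Angle of the lemon hopper's lever in rad: 0 up (lid shut), 0.5 fully down on its stop (lid fully open); the lid turns with it, 1.2 times as far. The lever springs back up; pushing the pad down takes about 3 to 7 N before the stop.
- lemon: Yellow lemon, a ball 58 mm across with a nub, origin at its centre; waits inside its hopper against the lid's skirt, and rolls out by itself into the tray when the lid is up.
- lime_hopper: The lime hopper, fixed to the table: aluminium box with a clear lid. Origin on the table under the box; x to its back, y to the side with the lever, z up. The box spans x -70 to +90, y -50 to +50, 150 mm high; inside, a chute floor 90 mm wide slopes down to the front (-x). The grey bracket of the lever spans x -50 to +70, y +50 to +110, 130 mm high.
- lime_tray (a point): Centre of the floor of the white open catch tray in front of the lime hopper, 117 mm in front of the hopper's origin, 5 mm up. Inside 75 (x) by 90 (y) mm, walls 5 mm thick, rim 55 mm above the table. Axes as the hopper.
- lime_lid: Clear lid of the lime hopper with a green front edge. Origin on its hinge, at the hopper's back, 153 mm up; it runs 153 mm to the front, 100 mm wide, and a 78 mm skirt hanging from its front edge holds the fruit back. Level when shut; tilts up 0.6 rad (front edge 240 mm above the table) with the lever fully down, staying behind the tray. Slams in about 0.3 s if the lever is let go.
- lime_pad (a point): Centre of the top face of the green pad (44 x 40 mm, 12 mm thick) at the end of the lime hopper's lever; moves with the lever. Lever pivot: 20 mm in front of the hopper's origin, 80 mm to its +y side, 85 mm up; pad 130 mm in front of the pivot: 127 mm above the table when up, about 63 mm when fully down (shifts less than 6 mm sideways).
- lime_lever (a joint): Angle of the lime hopper's lever in rad: 0 up (lid shut), 0.5 fully down on its stop (lid fully open); the lid turns with it, 1.2 times as far. The lever springs back up; pushing the pad down takes about 3 to 7 N before the stop.
- lime: Green lime, a ball 52 mm across, origin at its centre; waits inside the lime hopper.
- salt_jar: Clear salt jar with steel cap, 44 mm across, 85 mm high, origin under its centre; bystander.
- steel_cup: Small steel cup, 68 mm across, 60 mm high, origin under its centre; bystander.
- spatula: Kitchen spatula lying flat, its length along its x; bystander.
- sauce_bottle: Red sauce bottle, 56 mm across, 170 mm high, origin under its centre; bystander.
- food_can: Food can with green label, 74 mm across, 105 mm high, origin under its centre; bystander.
- sponge: Yellow sponge, 100 x 65 x 30 mm, origin under its centre; bystander.

How it is judged (in metres and radians):
On the way:
1. the yellow lever is held down (lid open) with the lemon in its tray (x of lemon in the frame of lemon_hopper between -0.145 and -0.095 m and y of lemon in the frame of lemon_hopper between -0.04 and 0.04 m and z of lemon in the frame of lemon_hopper below 0.05 m and value of joint lemon_lever above 0.43 rad), for 0.3 s.
At the end, for the whole second after the job is handed in: The lemon lies at rest (under 5 cm/s) in the catch tray of its hopper, its lid is shut (within 0.04 rad) with the lever up (within 0.03 rad); the lime is still in its shut hopper (x of lemon in the frame of lemon_hopper between -0.145 and -0.095 m and y of lemon in the frame of lemon_hopper between -0.04 and 0.04 m and z of lemon in the frame of lemon_hopper below 0.05 m and linear speed of lemon below 0.05 m/s and value of joint each of lemon_lever, lime_lever below 0.03 rad and angle between lemon_lid's own z axis and vertical below 0.04 rad and x of lime in the frame of lime_hopper above -0.06 m); the robot touches nothing.
It fails at once if the lemon lid slams: its lever flies up at over 1.2 rad/s (16 cm/s at the pad) in the last 0.3 rad of its way up (value of joint lemon_lever below 0.3 rad and velocity of joint lemon_lever below -1.2 rad/s).
It fails at once if the lid of the lemon hopper is touched (contact force between any of the arm, the fingers and lemon_lid above 0.5 N).
It fails at once if the lemon is touched, lifted or carried (contact force between any of the fingers, the arm and lemon above 0.3 N or z of lemon in the frame of lemon_hopper above 0.14 m).
It fails at once if the lime hopper or the lime is touched or opened (value of joint lime_lever above 0.06 rad or contact force between any of the fingers, the arm and lime_lid above 0.5 N or contact force between any of the fingers, the arm and lime above 0.3 N).
It fails at once if a bystander is moved by more than 2 cm (distance of any of salt_jar, steel_cup, spatula, sauce_bottle, food_can, sponge from where it was at the start of the episode above 0.02 m).
It also fails if it takes over 40 s, if anything falls off the work surface, if the arm or the gripper's body presses on something with over 40 N, if the wrist force passes 120 N, or if a joint passes its speed limit or range.

### The arm

A 6-joint arm with a two-finger parallel gripper is mounted at the origin on the work surface. World frame = base frame: x ahead of the robot, y to its left, z up, the work surface at z = 0. Lengths are in mm, angles in rad, forces in N, time in s.
With the tool pointing down it reaches from about 350 to 775 mm from the base axis. Payload 5.5 kg.
Tool frame: the origin (TCP) lies between the finger pads; the fingertips stand 22 mm ahead of it and the grasp point (between the pads) lies 3 mm ahead of it; z points along the fingers, y is the line along which they close (so a half turn about z gives the same grasp; the last joint's range is limited). The gripper opens to 85 mm and grips with 20 to 120 N. Pads are 22 mm wide; open, the fingers measure 114 mm over their backs; the gripper's body (76 mm by 85 mm) begins 54 mm behind the grasp point. The pads swing forward as they close: fully open they stand 13 mm farther back than shut.
Start: joints at [-1.413, 0.313, 0.046, 1.304, 0, 1.431], TCP at [168.71, -549.733, 253.323] pointing down, gripper open.
Joint ranges: [-2.76, 2.76], [-0.86, 1.69], [-1.03, 1.26], [-2.2, 2.34], [-1.47, 1.5], [-3.14, 3.14]. Speed limits (rad/s): [2.57, 2.57, 3.14, 3.14, 3.14, 3.14].

### API

Orientations are given as a unit quaternion [w, x, y, z].
In Python, from station import r, optics gives the robot as it stands.
- The arm moves only by the shell command python3 -m inch 'ROWS' [FORCE]. ROWS is JSON, a list of rows, each a list of 3 entries, a list of its own where there are three numbers: the shift along the world's x, y, z in m, then the turn, a rotation vector about the world's x, y, z in degrees, then the closure, from -1 (fully open) to 1 (shut). In form: [[[tx, ty, tz], [rx, ry, rz], claw], ...]. A call has 1 to 5 rows; each row is the pose to reach, as a shift and turn from the pose commanded when the call began; what a row does not reach only later rows make up. A row lasts 1/12 s, in which the tool goes at most 41.7 mm and 7.16 degrees, less where a joint would pass 70% of its speed; a pose out of reach is approached as far as the arm can. A call with a gripper value outside its range is refused whole. The fingers move at their own pace and stop on an object; FORCE is the grip in N (left out, the last holds). Time passes only in rows, so rows that repeat a pose let the fingers close. It gives the time, the measured TCP pose, the force, the opening and the grip force at its end, in the units of the state.
- r.sense(): the state, without advancing time (a new reading comes with each control period).
- optics.get_image(name): name is "scene" or "side" or "wrist"; returns (picture, depth): 480x640x3 uint8, red, green, blue; 480x640 float32, mm along the optical axis (not along the pixel's ray), 0 where there is no reading.
- optics.get_calibration(name): a dict with "mtx" (3x3 intrinsics, pixels), "R" (3x3) and "t" (3): a world point X has camera coordinates R X + t. Camera axes: x right, y down, z forward; pixel columns grow to the right and rows downward; lengths in mm; the calibration is good to about 2 mm. A picture is of the moment at which its call begins: read the wrist's pose just before it. get_calibration takes no time and is no camera call; for the wrist camera it gives the pose at the moment of the call.
- r.finish_job(): hands the job in; it is judged then, once.
The state is a dict: "clock": time; "joint_positions": joint angles; "joint_vel": joint speeds; "tau": joint torques, N m; "position": TCP position; "orientation": TCP orientation; "ft_force": force on the tool from outside, world axes, zero at the start; "wrist_torque": the same for the moment, N m; "gripper_width": finger opening in mm; "gripper_force": force on a finger pad.
Only numpy, scipy, OpenCV 4.12 (cv2) and the standard library are available. Lean on these libraries where they do the work, as an engineer would, in place of code of your own. Each camera call takes 0.05 s, during which the arm holds its last target. There are 200 camera calls.

## Working session

There is one attempt and no reset: what is moved stays moved. The work goes in short steps, Python scripts to look and compute and a shell command to move; the robot and the scene stay as the last step left them, time stands still between calls to the robot, and variables do not carry over. Pictures are saved under pics/ and viewed, at most 10 in all, crops included, and the job is handed in when it is done.

```bash
mkdir -p pics
python3 - <<'E'
from station import r, optics
import cv2, numpy as np
s=r.sense(); print(s['clock'],s['position'],s['orientation'],s['gripper_width'])
for n in("scene","side"):
    im,d=optics.get_image(n); np.savez(f"pics/{n}0.npz",im=im,d=d,**optics.get_calibration(n)); cv2.imwrite(f"pics/{n}0.png",im[:,:,::-1])
E
```

```text
0.0 [ 168.63029164 -549.20077148  252.41155363] [-9.30856687e-04  9.88934575e-01  1.48349385e-01 -7.54284494e-06] 85.60483128297359
```

View pics/scene0.png

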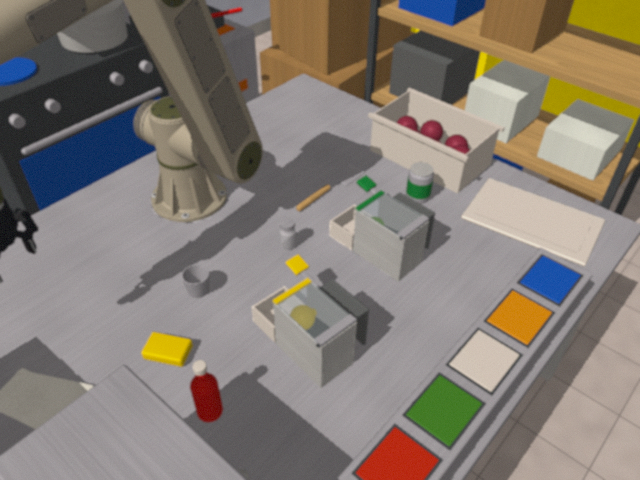

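View pics/side0.png

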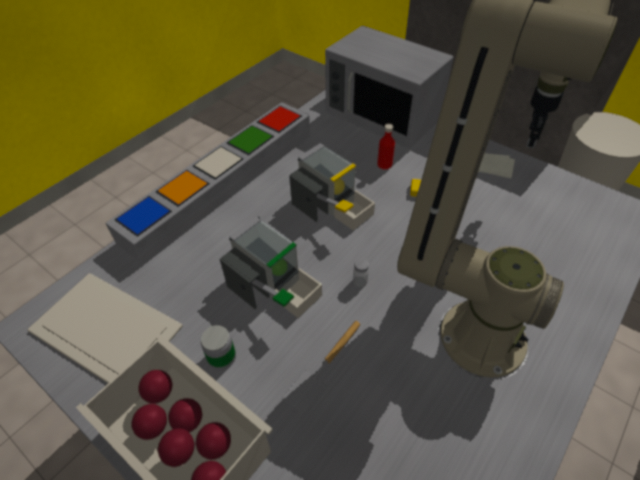

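The scene view has the yellow pad at (297,265), the lid edge at (293,292) and the salt jar at (289,235). In the side view the pad is at (344,206) and the jar at (361,270). Next I'll locate them from depth.

```bash
cat > h.py <<'E'
import numpy as np,cv2
def cloud(im,d,K,R,t):
    v,u=np.mgrid[:480,:640]; P=np.stack([(u-K[0,2])/K[0,0]*d,(v-K[1,2])/K[1,1]*d,d],-1)
    return (P-np.ravel(t))@R
def load(n):
    z=np.load(f"pics/{n}.npz"); return z['im'],z['d'],cloud(z['im'],z['d'],z['mtx'],z['R'],z['t'])
def yellow(im):
    h=cv2.cvtColor(im,cv2.COLOR_RGB2HSV); return (h[...,0]>20)&(h[...,0]<36)&(h[...,1]>170)&(h[...,2]>110)
E
python3 - <<'E'
from h import *
np.set_printoptions(precision=1,suppress=True)
for n,boxes in(("scene0",dict(pad=(283,252,312,278),lid=(270,276,318,308),jar=(278,215,300,252),cup=(180,262,212,300))),("side0",dict(pad=(333,198,356,214),lid=(328,160,360,186),jar=(350,255,372,290)))):
    im,d,P=load(n); y=yellow(im)&(d>0)
    for k,(a,b,c,e) in boxes.items():
        m=np.zeros_like(y); m[b:e,a:c]=1
        m&=(y if k in('pad','lid') else (P[...,2]>25)&(d>0))
        q=P[m]; print(n,k,len(q),'med',np.median(q,0),'p2',np.percentile(q,2,axis=0),'p98',np.percentile(q,98,axis=0))
        if k in('pad','lid'):
            t=q[q[:,2]>np.percentile(q[:,2],50)-6]; c,s,a=cv2.minAreaRect(t[:,:2].astype(np.float32)); print('   rect',c,s,a, t[:,2].mean())
E
```

```text
scene0 pad 232 med [516.7 -76.1 127.4] p2 [496.7 -93.6 120. ] p98 [535.9 -56.2 135.3]
   rect (515.2828979492188, -74.07759094238281) (38.58118438720703, 42.97251510620117) 82.77203369140625 127.86362684218685
scene0 lid 193 med [ 585.7 -166.2  158.9] p2 [ 573.7 -209.   155. ] p98 [ 595.7 -118.3  162.7]
   rect (585.8218383789062, -163.26651000976562) (98.9859848022461, 16.402496337890625) 80.45417785644531 158.97884659668685
scene0 jar 382 med [373.1  40.4  64.9] p2 [347.3  27.4  26. ] p98 [385.8  66.4  90.2]
scene0 cup 555 med [ 303.9 -219.9   46.8] p2 [ 275.5 -253.5   25.7] p98 [ 340.3 -189.9   63.8]
side0 pad 123 med [512.7 -71.4 127.1] p2 [ 493.7 -165.4   35.7] p98 [574.2 -51.3 132.9]
   rect (513.935546875, -71.16506958007812) (39.03730010986328, 41.733726501464844) 80.64722442626953 127.12170671062604
side0 lid 110 med [ 585.2 -157.7  156.7] p2 [ 575.  -207.1  152.1] p98 [ 596.7 -110.9  160.7]
   rect (585.9383544921875, -159.71908569335938) (104.7289047241211, 20.26475715637207) 80.72357177734375 156.62374545665688
side0 jar 316 med [357.4  62.2  70.6] p2 [341.9  36.2  27.1] p98 [379.8  73.8  88.1]
```

```bash
python3 -m inch '[[[0.023,0.032,0],[0,0,0],1],[[0.046,0.064,0],[0,0,0],1],[[0.069,0.096,0],[0,0,0],1],[[0.092,0.128,0],[0,0,0],1],[[0.115,0.160,0],[0,0,0],1]]' 40
python3 -m inch '[[[0.023,0.032,0],[0,0,0],1],[[0.046,0.064,0],[0,0,0],1],[[0.069,0.096,0],[0,0,0],1],[[0.092,0.128,0],[0,0,0],1],[[0.115,0.160,0],[0,0,0],1]]'
python3 -m inch '[[[0.023,0.032,0],[0,0,-4],1],[[0.046,0.064,0],[0,0,-8],1],[[0.069,0.096,0],[0,0,-13],1],[[0.092,0.128,0],[0,0,-18],1],[[0.114,0.159,0],[0,0,-24],1]]'
python3 -m inch '[[[0,0,-0.02],[0,0,0],1],[[0,0,-0.04],[0,0,0],1],[[0,0,-0.06],[0,0,0],1],[[0,0,-0.07],[0,0,0],1],[[0,0,-0.07],[0,0,0],1]]'
python3 - <<'E'
from station import r, optics
from h import *
s=r.sense(); print(s['clock'],s['position'],s['orientation'],s['ft_force'],s['gripper_width'])
o=[]
for n in("scene","side"):
    im,d=optics.get_image(n); c=optics.get_calibration(n); np.savez(f"pics/{n}1.npz",im=im,d=d,**c)
    K=c['mtx'];p=c['R']@np.array([514,-72,130.])+np.ravel(c['t']);u=(K@p/p[2])[:2].astype(int);print(u)
    a=im[max(u[1]-75,0):u[1]+75,u[0]-100:u[0]+100]; o.append(cv2.resize(a,(800,600))[:, :, ::-1])
cv2.imwrite("pics/c1.png",cv2.resize(np.hstack(o),(800,300)))
E
```

```text
clock: 0.52
position: [284.2, -387.9, 252.8]
orientation: [-0.0, 0.989, 0.148, -0.0]
ft_force: [-0.2, 0.3, 0.6]
gripper_width: 25.6
gripper_force: 0.0
clock: 0.93
position: [399.2, -227.8, 253.2]
orientation: [-0.0, 0.989, 0.148, -0.0]
ft_force: [1.3, -0.5, 0.3]
gripper_width: 0.4
gripper_force: 0.0
clock: 1.35
position: [513.4, -68.6, 253.0]
orientation: [0.0, 0.998, -0.063, -0.0]
ft_force: [-0.0, -1.0, 0.9]
gripper_width: -0.1
gripper_force: 0.0
clock: 1.77
position: [510.8, -70.1, 180.6]
orientation: [-0.001, 0.998, -0.06, -0.003]
ft_force: [0.1, 0.6, -0.1]
gripper_width: -0.0
gripper_force: 0.0
1.7667 [510.84499046 -70.09894875 180.62709451] [-5.69909659e-04  9.98168300e-01 -6.04373510e-02 -2.65466554e-03] [ 0.10961802  0.62352816 -0.06903879] -0.046044492898937896
[296 261]
[344 203]
```

View pics/c1.png

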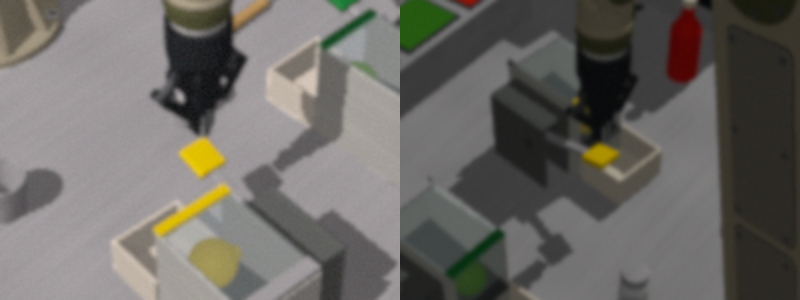

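The fingertips, at crop (203,130), stand centred about 30 mm above the yellow pad at (203,157). Pressing down now.

```bash
python3 -m inch '[[[0,0,-0.009],[0,0,0],1],[[0,0,-0.018],[0,0,0],1],[[0,0,-0.026],[0,0,0],1],[[0,0,-0.032],[0,0,0],1],[[0,0,-0.036],[0,0,0],1]]'
python3 -m inch '[[[0,0,-0.007],[0,0,0],1],[[0,0,-0.014],[0,0,0],1],[[0,0,-0.021],[0,0,0],1],[[0,0,-0.028],[0,0,0],1],[[0,0,-0.035],[0,0,0],1]]'
python3 -m inch '[[[0,0,-0.007],[0,0,0],1],[[0,0,-0.014],[0,0,0],1],[[0,0,-0.020],[0,0,0],1],[[0,0,-0.024],[0,0,0],1],[[0,0,-0.026],[0,0,0],1]]'
```

```text
clock: 2.28
position: [512.0, -70.7, 146.6]
orientation: [0.0, 0.998, -0.061, -0.001]
ft_force: [-2.8, 0.8, 4.3]
gripper_width: 0.1
gripper_force: 2.0
clock: 2.7
position: [511.5, -70.6, 112.0]
orientation: [0.0, 0.998, -0.061, -0.001]
ft_force: [-5.4, 0.1, 6.3]
gripper_width: 0.0
gripper_force: 3.1
clock: 3.12
position: [513.0, -70.8, 86.3]
orientation: [0.0, 0.998, -0.061, 0.0]
ft_force: [-1.7, 0.8, 9.6]
gripper_width: 0.1
gripper_force: 5.4
```

```bash
python3 -m inch '[[[0,0,-0.002],[0,0,0],1],[[0,0,-0.003],[0,0,0],1],[[0,0,-0.003],[0,0,0],1],[[0,0,-0.003],[0,0,0],1],[[0,0,-0.003],[0,0,0],1]]'
for i in 1 2 3; do python3 -m inch '[[[0,0,0],[0,0,0],1],[[0,0,0],[0,0,0],1],[[0,0,0],[0,0,0],1],[[0,0,0],[0,0,0],1],[[0,0,0],[0,0,0],1]]'|grep -E "clock|posi|ft_"; done
cat > look.py <<'E'
import sys
from station import r, optics
from h import *
o=[]
for n in("scene","side"):
    im,d=optics.get_image(n); c=optics.get_calibration(n); np.savez(f"pics/{n}{sys.argv[1]}.npz",im=im,d=d,**c)
    u=dict(scene=(296,285),side=(344,200))[n]
    o.append(cv2.resize(im[u[1]-75:u[1]+75,u[0]-75:u[0]+75],(400,400))[:,:,::-1])
    P=cloud(im,d,c['mtx'],c['R'],c['t']); m=yellow(im)&(d>0)&(P[...,0]>400)
    k,l=cv2.connectedComponents(m.astype(np.uint8))
    for i in range(1,k):
        if (l==i).sum()>15: print(n,(l==i).sum(),np.median(P[l==i],0).round(),np.argwhere(l==i).mean(0).round()[::-1])
cv2.imwrite(f"pics/c{sys.argv[1]}.png",np.hstack(o))
E
python3 look.py 2
```

```text
clock: 3.53
position: [513.2, -70.9, 85.6]
orientation: [0.0, 0.998, -0.06, 0.001]
ft_force: [-5.8, 1.2, 18.5]
gripper_width: -0.2
gripper_force: 10.1
clock: 3.95
position: [513.2, -70.8, 85.6]
ft_force: [-6.5, 2.5, 20.4]
clock: 4.37
position: [513.2, -70.8, 85.7]
ft_force: [-5.7, 1.7, 19.8]
clock: 4.78
position: [513.2, -70.8, 85.7]
ft_force: [-5.5, 1.3, 18.7]
scene 24 [ 459. 1487.  244.] [570.  11.]
scene 1262 [ 478. 2241.  -19.] [624.  21.]
scene 16 [ 505. 1546.  179.] [582.  27.]
scene 781 [ 570. 2242. -435.] [612. 106.]
scene 275 [ 612. -167.  242.] [298. 272.]
scene 196 [ 526. -151.   57.] [278. 305.]
scene 769 [ 429. -394.   30.] [173. 351.]
side 38253 [2350. -529. -306.] [149.  71.]
side 21 [2352. -180.   95.] [47. 31.]
side 86 [ 514. -146.   55.] [358. 207.]
side 63 [499. -71.  57.] [347. 223.]
```

View pics/c2.png

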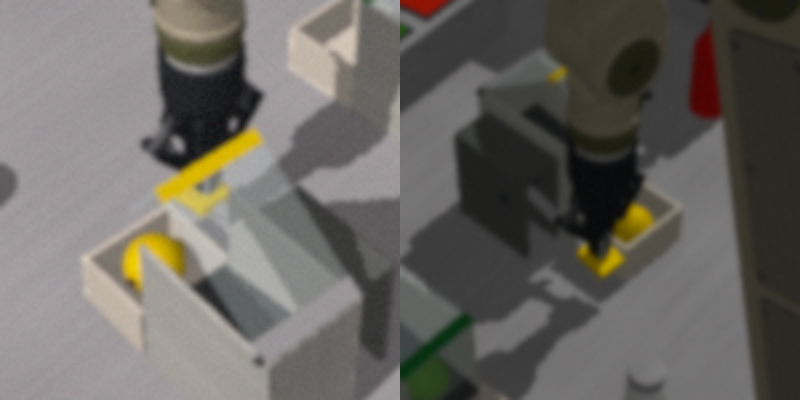

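The lemon lies in the tray at crop (153,262) left and (633,222) right. The lid is fully open, with its edge at z≈242, and the pad is on its stop. Easing it up slowly.

```bash
python3 -m inch '[[[0,0,0.004],[0,0,0],1],[[0,0,0.008],[0,0,0],1],[[0,0,0.012],[0,0,0],1],[[0,0,0.016],[0,0,0],1],[[0,0,0.020],[0,0,0],1]]'|grep -E "clock|posi|ft_"
python3 -m inch '[[[0,0,0.004],[0,0,0],1],[[0,0,0.008],[0,0,0],1],[[0,0,0.012],[0,0,0],1],[[0,0,0.016],[0,0,0],1],[[0,0,0.020],[0,0,0],1]]'|grep -E "clock|posi|ft_"
python3 -m inch '[[[0,0,0.003],[0,0,0],1],[[0,0,0.006],[0,0,0],1],[[0,0,0.009],[0,0,0],1],[[0,0,0.012],[0,0,0],1],[[0,0,0.015],[0,0,0],1]]'|grep -E "clock|posi|ft_"
python3 -m inch '[[[0,0,0.003],[0,0,0],1],[[0,0,0.006],[0,0,0],1],[[0,0,0.009],[0,0,0],1],[[0,0,0.012],[0,0,0],1],[[0,0,0.015],[0,0,0],1]]'|grep -E "clock|posi|ft_"
```

```text
clock: 5.3
position: [511.9, -70.6, 103.3]
ft_force: [-3.6, -0.4, 3.9]
clock: 5.72
position: [513.5, -70.8, 123.9]
ft_force: [-0.9, 0.9, 3.1]
clock: 6.13
position: [513.8, -71.1, 139.0]
ft_force: [2.7, -0.9, 2.6]
clock: 6.55
position: [512.1, -70.6, 153.3]
ft_force: [0.2, -0.3, -0.5]
```

Contact is released. Now I'll raise the hand clear and check.

```bash
python3 -m inch '[[[0,0,0.01],[0,0,0],1],[[0,0,0.03],[0,0,0],1],[[0,0,0.06],[0,0,0],1],[[0,0,0.09],[0,0,0],1],[[0,0,0.1],[0,0,0],1]]'|grep -E "clock|posi|ft_"
python3 -m inch '[[[-0.02,-0.03,0],[0,0,0],1],[[-0.04,-0.06,0],[0,0,0],1],[[-0.06,-0.09,0],[0,0,0],1],[[-0.08,-0.11,0],[0,0,0],1],[[-0.08,-0.11,0],[0,0,0],1]]'|grep -E "clock|posi|ft_"
python3 -m inch '[[[0,0,0],[0,0,0],1],[[0,0,0],[0,0,0],1],[[0,0,0],[0,0,0],1]]'|grep -E "clock|posi|ft_"
python3 look.py 3
```

```text
clock: 6.97
position: [513.0, -70.8, 257.4]
ft_force: [0.7, 0.6, 0.2]
clock: 7.38
position: [429.1, -182.8, 252.9]
ft_force: [0.3, -0.1, -0.2]
clock: 7.63
position: [432.9, -180.0, 253.2]
ft_force: [-0.4, -0.0, 0.1]
scene 29 [ 459. 1490.  238.] [570.  14.]
scene 1265 [ 478. 2241.  -19.] [624.  21.]
scene 773 [ 568. 2241. -435.] [612. 106.]
scene 240 [518. -75. 128.] [297. 264.]
scene 275 [ 582. -170.  158.] [285. 296.]
scene 775 [ 428. -394.   30.] [173. 351.]
side 35 [2355. -145.  214.] [28.  6.]
side 37882 [2350. -497. -310.] [142.  72.]
side 19 [2349. -166.  173.] [36. 15.]
side 30 [2354. -140.  146.] [34. 22.]
side 110 [ 585. -159.  156.] [343. 172.]
side 232 [514. -85. 121.] [350. 206.]
```

View pics/c3.png

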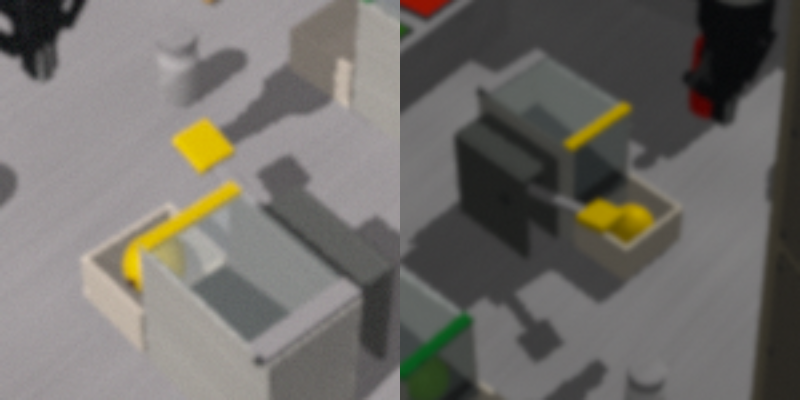

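The lid is shut, with its edge at z≈157, and the pad is up at z≈127. The lemon lies in the tray at crop (635,220) right, and the hand is clear.

```bash
python3 -c "
from station import r
print(r.finish_job())"
```

```text
the job is handed in; nothing more can be done
None
```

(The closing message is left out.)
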